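# Hang the mug on the empty hook under the rack's shelf

### The job

The pepper mill stands in the way under the empty hook of the mug rack: first set it upright on the black chopping board. Then hang the cream mug by its handle on the empty hook, so that it hangs there freely. Do not knock anything over, and leave everything else where it stands.

Things in the scene. Friction and masses are not known exactly. Their poses are not given: they have to be found in the camera images.
- mug_rack: Wooden mug rack, fixed. Origin on the worktop under the line of its hooks; x to its back, y to its left end, z up. Foot x -0.029..0.076, 12 mm high; back panel x 0.055..0.067; shelf x -0.070..0.076, y -0.15..0.15, z 0.290..0.306, spice jars on it. Under it two steel hooks: stem (8 mm thick, at x 0, y 0.05 and -0.115) down to z 0.212, then a 50 mm arm to +y. The left hook is empty.
- hook (a point): Middle of the arm of the empty (left) hook, on its axis; at (0, 0.075, 0.216) in the rack's frame, axes as the rack's. The arm is 8 mm thick, runs along y, rises 8 mm over its 50 mm toward +y and ends there in a red ball of 12 mm, 25 mm from this point; the stem up to the shelf is 25 mm to -y. Open to +y.
- blue_mug: Blue mug already hanging on the right hook, fixed there; fills about x -0.11..0.08, y -0.14..-0.04, z 0.10..0.25 in the rack's frame. Origin at its underside.
- mug: Cream mug, loose, 82x120x94 mm, 0.2-0.33 kg. Origin at the underside, z up to the mouth, handle to -y. It is hollow, outer radius 41 mm about x 0, y 0.019, straight; wall 5 to 12 mm; rim at z 0.094. Handle loop in the y-z plane, y -0.022..-0.060: upper arm z 0.072..0.088 and lower arm z 0.015..0.034, both 28 mm wide in x; outer bar 12 mm wide, y -0.041..-0.060.
- mug_hole (a point): Centre of the opening inside the mug's handle, at (0, -0.0315, 0.053) in the mug's frame. The opening is free along the mug's x axis, 19 mm wide in y and 38 mm high in z. Axes as the mug's.
- pepper_mill: Wooden pepper mill, loose, 58 mm diameter, 170 mm tall, 0.18 kg, upright. Origin at the centre of its underside, z up. Body radius up to 29 mm to z 0.122, head radius 24 mm from z 0.123 to 0.159, small metal knob radius 6 mm on top.
- chopping_board: Black chopping board lying flat, fixed, 160 (x) x 240 (y) x 11 mm. Origin at the centre of its underside, z up.
- spice_left: Spice jar on the rack's shelf, 41 mm diameter, 105 mm tall; leave alone. Origin at its underside.
- spice_right: Spice jar on the rack's shelf, 41 mm diameter, 105 mm tall; leave alone. Origin at its underside.
- tomato_tin: Tin with tomatoes on its label, 75 mm diameter, 58 mm tall; leave alone. Origin at its underside.
- scissors: Scissors with green handles lying flat, 206x84x11 mm, along x; fixed. Origin at the centre of the underside.
- onion: Onion, 82 mm diameter, 94 mm tall; fixed. Origin at its underside.
- lemon: Lemon, 71x53x51 mm; fixed. Origin at its underside.
Not all that is in view belongs to the job. There is more than one size of the pepper_mill; the one meant has the size given above.

How it is judged (in metres and radians):
On the way, in this order (a step that is already met when the one before it is completed fails the run):
1. the pepper mill has been set down upright on the chopping board, before the mug is on the hook (x of pepper_mill in the frame of chopping_board between -0.07 and 0.07 m and y of pepper_mill in the frame of chopping_board between -0.11 and 0.11 m and z of pepper_mill in the frame of chopping_board below 0.016 m and angle between pepper_mill's own z axis and vertical below 0.1 rad and contact force between the fingers and pepper_mill below 0.1 N), for 0.2 s.
2. the mug's handle is on the empty hook and the gripper has let go of the mug (x of mug_hole in the frame of hook between -0.023 and 0.023 m and y of mug_hole in the frame of hook between -0.025 and 0.025 m and z of mug_hole in the frame of hook between -0.023 and 0.023 m and contact force between the fingers and mug below 0.1 N), for 0.2 s.
At the end, for the whole second after the job is handed in: The mill stands still, upright (0.1 rad), its centre within 70 x 110 mm of the board's centre (board x, y). The empty hook's arm passes through the mug's handle: opening's centre within 23 mm (rack x, z) and 25 mm (y) of site hook. The mug hangs still, clear of the mill (x of pepper_mill in the frame of chopping_board between -0.07 and 0.07 m and y of pepper_mill in the frame of chopping_board between -0.11 and 0.11 m and z of pepper_mill in the frame of chopping_board below 0.016 m and angle between pepper_mill's own z axis and vertical below 0.1 rad and x of mug_hole in the frame of hook between -0.023 and 0.023 m and y of mug_hole in the frame of hook between -0.025 and 0.025 m and z of mug_hole in the frame of hook between -0.023 and 0.023 m and contact force between mug and pepper_mill below 0.1 N and linear speed of mug below 0.05 m/s and linear speed of pepper_mill below 0.02 m/s); the robot touches nothing.
It fails at once if the pepper mill is knocked over (more than 1.1 rad from upright) (angle between pepper_mill's own z axis and vertical above 1.1 rad).
It fails at once if a spice jar on the shelf is moved by more than 30 mm or tipped over (distance of any of spice_left, spice_right from where it was at the start of the episode above 0.03 m or angle between any of spice_left, spice_right's own z axis and vertical above 0.8 rad).
It fails at once if the tin is moved by more than 40 mm or tipped over (distance of tomato_tin from where it was at the start of the episode above 0.04 m or angle between tomato_tin's own z axis and vertical above 0.8 rad).
It also fails if it takes over 64 s, if anything falls off the work surface, if the arm or the gripper's body presses on something with over 40 N, if the wrist force passes 120 N, or if a joint passes its speed limit or range.

### The arm

A 7-joint arm with a two-finger parallel gripper is mounted at the origin on a cart in front of the work surface, level with it; the furniture and walls round the work are solid. World frame = base frame: x ahead of the robot, y to its left, z up, the work surface at z = 0. Lengths are in m, angles in degrees, forces in N, time in s.
With the tool pointing down it reaches from about 0.425 to 0.875 m from the base axis. Payload 4.7 kg.
Tool frame: the origin (TCP) lies at the centre of the arm's flange, where the gripper is bolted on; the fingertips stand tip_reach ahead of it and the grasp point (between the pads) lies 164 mm ahead of it (tip_reach is the distance from the TCP to the fingertips, in m); z points along the fingers, x is the direction in which the jaws open and shut, and the axes are right-handed (so a half turn about z gives the same grasp; the last joint's range is limited). The gripper opens to 87 mm and grips with 3 to 60 N. Pads are 19 mm wide; open, the fingers measure 117 mm over their backs; the gripper's body (75 mm by 190 mm) begins 51 mm behind the grasp point.
Start: joints at [67.787, 18.392, -4.016, 83.108, 1.295, 78.541, -3.26], TCP at [0.254, -0.598, 0.405] pointing down, gripper open.
Joint ranges: [-163.93, 163.93], [-17.29, 119.83], [-79.2, 71.16], [3.27, 140.29], [-89.18, 269.18], [5.43, 117.66], [-154.24, 154.24]. Speed limits (degrees/s): [147.25, 147.25, 180, 180, 180, 180, 180].

### API

Orientations are given as [roll, pitch, yaw] about the fixed x, y, z axes, in that order (R = Rz(yaw) Ry(pitch) Rx(roll)).
In Python, from plant import move_to, movel, move_j, move_gripper, hold, inverse_kinematics, snapshot, IKError, close_job, get_time_s, get_joint_pos, get_dq, get_tau, get_position, get_eef_rot, get_force, get_moment, get_grip_width, tip_reach gives the robot as it stands. Calls block until the motion is done:
- move_to(position, orientation): joint-space move of the TCP to a pose.
- movel(position, frame=None, speed=0.15): straight line of the TCP; frame=None keeps the orientation; speed is the mean speed in m/s.
- move_j(angles): joint-space move.
- move_gripper(opening, squeeze=None): opening from 0.0 (shut) to 1.0 (fully open); squeeze is the grip in N (None keeps the last); returns when the fingers have stopped.
- hold(seconds).
- inverse_kinematics(position, orientation): joint angles nearest the present ones, or None.
- snapshot(name): name is "scene" or "side" or "wrist"; returns a dict with "img" (480x640x3 uint8, blue, green, red), "mtx" (3x3 intrinsics, pixels), "eye" and "orientation" of the camera in the world. Camera axes: x right, y up, looking along -z (the intrinsics and any distortion apply to the point x, -y, -z); pixel columns grow to the right and rows downward; lengths in m; the calibration is good to about 2 mm. A picture is of the moment at which its call begins. There is no depth.
A pose or a line that the arm cannot do raises IKError and nothing moves.
- close_job(): hands the job in, once; it reports no verdict.
Readings, each from a call of its own:
- get_time_s(): time.
- get_joint_pos(): joint angles.
- get_dq(): joint speeds.
- get_tau(): joint torques, N m.
- get_position(): TCP position.
- get_eef_rot(): TCP orientation.
- get_force(): force on the tool from outside, world axes, zero at the start.
- get_moment(): the same for the moment, N m.
- get_grip_width(): opening from 0.0 (shut) to 1.0 (fully open).
Only numpy, scipy, OpenCV 4.12 (cv2) and the standard library are available. Lean on these libraries where they do the work, as an engineer would, in place of code of your own. Each camera call takes 0.05 s, during which the arm holds its last target. There are 200 camera calls.

## Working session

There is one attempt and no reset: what is moved stays moved. The work goes in short steps, each a Python script; the robot and the scene stay as the last script left them, time stands still between calls to the robot, and variables do not carry over. Pictures are saved under pics/ and viewed, about 8 in all and at most 12, crops included, and the job is handed in when it is done.

```bash
ls; mkdir -p pics
cat > h.py <<'E'
import numpy as np, cv2
from plant import *
def snap(n,f):
    s=snapshot(n); cv2.imwrite('pics/'+f+'.png',s['img']); return s
E
python3 - <<'E'
from h import *
import pickle
print(tip_reach, get_position(), get_eef_rot(), get_time_s(), get_grip_width())
for n in ('scene','side','wrist'):
    s=snap(n,n+'0'); pickle.dump(s,open(n+'0.pkl','wb')); print(n,s['mtx'],s['eye'],s['orientation'],[k for k in s])
E
```

```text
pics
0.1822 [ 0.25407701 -0.59804343  0.40365355] [ 1.79993198e+02  1.12078479e-01 -6.69792189e+01] 0.0 0.9994084367630542
scene [[450.67893721   0.         317.80953634]
 [  0.         450.67893721 240.3867609 ]
 [  0.           0.           1.        ]] [-0.11539688 -0.71424381  1.24318455] [ 44.78735681   0.43026538 -40.69107501] ['img', 'mtx', 'eye', 'orientation']
side [[569.17541568   0.         316.2011488 ]
 [  0.         569.17541568 250.37293642]
 [  0.           0.           1.        ]] [-0.87545177 -0.15964221  0.85170413] [ 65.52125793   1.14280559 -81.59858611] ['img', 'mtx', 'eye', 'orientation']
wrist [[399.59200165   0.         321.65515265]
 [  0.         399.59200165 243.39960641]
 [  0.           0.           1.        ]] [ 0.32280048 -0.56900761  0.3835477 ] [-1.56200433e+01  3.79852348e-02 -6.69029408e+01] ['img', 'mtx', 'eye', 'orientation']
```

View pics/scene0.png

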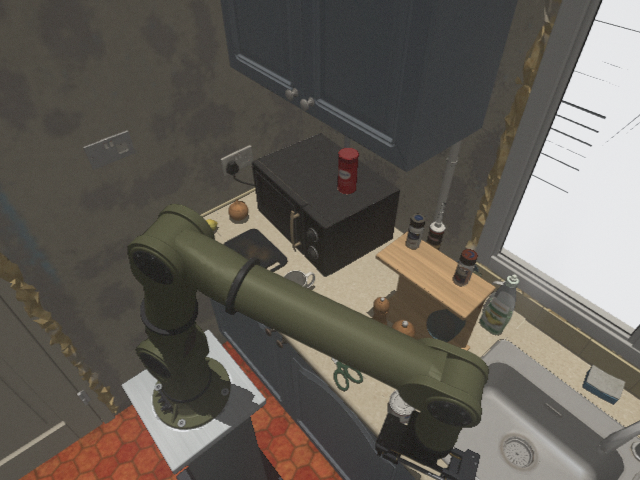

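View pics/side0.png

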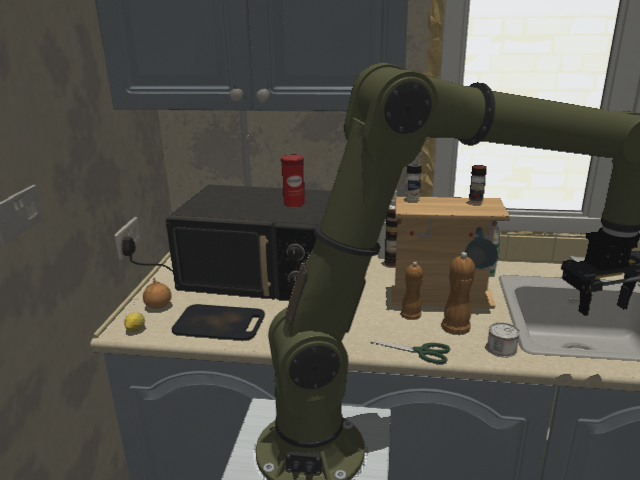

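Scene view: the mug is at about (298,281), half hidden by the arm, and the board is at (255,250). There are two mills, at (382,305) and (403,328). In the side view the mills have their bases at (412,315) and (457,328), the board is at (218,321), and the rack's left hook has a red dot at about (411,232).

```bash
cat >> h.py <<'E'
from scipy.spatial.transform import Rotation as Ro
import pickle
def RR(o): return Ro.from_euler('xyz',o,degrees=True).as_matrix()
def ray(s,u,v):
    K=s['mtx']; d=np.array([(u-K[0,2])/K[0,0],-(v-K[1,2])/K[1,1],-1.]); d=RR(s['orientation'])@d
    return np.array(s['eye']),d/np.linalg.norm(d)
def onz(s,u,v,z):
    e,d=ray(s,u,v); return e+d*(z-e[2])/d[2]
def proj(s,p):
    q=RR(s['orientation']).T@(np.array(p)-s['eye']); K=s['mtx']
    return np.array([K[0,2]-K[0,0]*q[0]/q[2],K[1,2]+K[1,1]*q[1]/q[2]])
def tri(*obs):
    A=0;b=0
    for s,u,v in obs:
        e,d=ray(s,u,v);P=np.eye(3)-np.outer(d,d);A=A+P;b=b+P@e
    return np.linalg.solve(A,b)
E
python3 - <<'E'
from h import *
S=pickle.load(open('side0.pkl','rb'));C=pickle.load(open('scene0.pkl','rb'))
for n,b,h in (('A',(412,316),(414,262)),('B',(457,328),(462,253))):
    p=onz(S,*b,0)
    # height of top above the base at same range
    e,d=ray(S,*h); t=np.linalg.norm((p-e)[:2])/np.linalg.norm(d[:2]); print(n,p.round(3),(e+d*t).round(3))
print('board',[onz(S,u,v,.011).round(3) for u,v in ((189,307),(265,310),(174,333),(250,336))],onz(C,255,250,.011))
print('tin',onz(S,503,352,0),'mug',onz(C,298,281,.08))
print('rack shelf corners C',[onz(C,u,v,.306).round(3) for u,v in ((376,254),(404,233),(466,312),(495,288))])
# clear views: swing arm over mug
cv2.imwrite('pics/c1.png',cv2.resize(S['img'][190:370,360:540],None,fx=3.3,fy=3.3,interpolation=cv2.INTER_CUBIC))
E
```

```text
A [ 0.553 -0.209  0.   ] [ 0.553 -0.206  0.171]
B [ 0.503 -0.331  0.   ] [ 0.503 -0.325  0.227]
board [array([0.512, 0.442, 0.011]), array([0.52 , 0.214, 0.011]), array([0.371, 0.434, 0.011]), array([0.381, 0.223, 0.011])] [0.46288945 0.33644726 0.011     ]
tin [ 0.399894   -0.43862184  0.        ] mug [0.45633326 0.06553013 0.08      ]
rack shelf corners C [array([ 0.575, -0.154,  0.306]), array([ 0.699, -0.149,  0.306]), array([ 0.602, -0.443,  0.306]), array([ 0.723, -0.447,  0.306])]
```

View pics/c1.png

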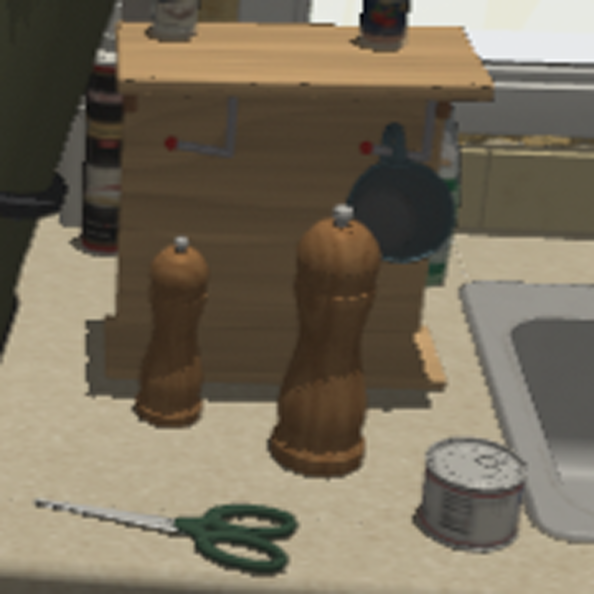

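Candidates for the pepper mill are A at side (412,316), measured 0.171 m tall, and B at side (457,328), 0.227 m tall. A matches the description, and the crop shows it under the empty hook. Red hook ball at side (411.8,233.3). Next I'll look with the wrist camera and check reachability.

```bash
cat >> h.py <<'E'
def frame(az,el,roll=0):
    """tool z at azimuth az, elevation el (deg, <0 down); roll 0: tool x horizontal to the right, camera on top"""
    a,e=np.radians([az,el]); z=np.array([np.cos(a)*np.cos(e),np.sin(a)*np.cos(e),np.sin(e)])
    x=np.array([np.sin(a),-np.cos(a),0]); y=np.cross(z,x)
    return np.column_stack([x,y,z])@Ro.from_euler('z',roll,degrees=True).as_matrix()
def rpy(R): return list(Ro.from_matrix(R).as_euler('xyz',degrees=True))
def tcp(g,R,d=.164): return list(np.array(g)-d*R[:,2])
E
python3 - <<'E'
from h import *
A=np.array([.562,-.21,.140])
def t(n,g,R):
    q=inverse_kinematics(tcp(g,R),rpy(R)); print(n,None if q is None else np.round(q,0))
for az in (-20,-40,-60,-75):
  for el in (-15,-30,-45):
    for r in (0,180):
      t(('mill',az,el,r),A,frame(az,el,r))
for az in (0,30,60,90):
  for r in (0,180):
    t(('board',az,-30,r),(.446,.33,.155),frame(az,-30,r))
for el in (0,-10,-20,-30):
  for r in (0,90,-90,180):
    t(('hang',el,r),(.62,-.225,.14),frame(5,el,r))
R=frame(-15,-60); print(rpy(R)); t('look',(.5,-.1,.3),R)
q=inverse_kinematics([.33,-.03,.47],rpy(R)); print(q)
move_j(q)
for n in('wrist','side','scene'): pickle.dump(snap(n,n+'1'),open(n+'1.pkl','wb'))
print(get_time_s())
E
```

```text
('mill', -20, -15, 0) None
('mill', -20, -15, 180) None
('mill', -20, -30, 0) None
('mill', -20, -30, 180) None
('mill', -20, -45, 0) [ 70.  -6. -51. 134. -27.   6. -67.]
('mill', -20, -45, 180) [ 23.  -5.  -6. 135.  19.   6.  68.]
('mill', -40, -15, 0) None
('mill', -40, -15, 180) None
('mill', -40, -30, 0) [  2.   1.  -4. 140. 109.  38. 133.]
('mill', -40, -30, 180) [  2.   1.  -4. 140. 109.  38. -47.]
('mill', -40, -45, 0) None
('mill', -40, -45, 180) [ 57.  -1. -52. 131.  66.  26.  -1.]
('mill', -60, -15, 0) [-42.  23.  28. 133.  91.  61. 117.]
('mill', -60, -15, 180) [ 34.  33. -53. 130. 109.  91. -56.]
('mill', -60, -30, 0) [ 13.  12. -25. 129.  86.  60. 137.]
('mill', -60, -30, 180) [ 46.  21. -60. 128.  93.  71. -42.]
('mill', -60, -45, 0) None
('mill', -60, -45, 180) [ 41.   9. -47. 123.  67.  51. -20.]
('mill', -75, -15, 0) [  6.  30. -25. 120.  88.  89. 122.]
('mill', -75, -15, 180) [ 27.  39. -50. 119.  98. 102. -56.]
('mill', -75, -30, 0) [ 37.  31. -57. 118.  86.  87. 134.]
('mill', -75, -30, 180) [ 34.  28. -53. 118.  84.  85. -46.]
('mill', -75, -45, 0) [ 52.  27. -67
[... 955 characters left out ...]
, 90) [-19.  29.  61. 136. 232.  68. -41.]
('hang', -20, -90) [-19.  29.  61. 136. 232.  68. 139.]
('hang', -20, 180) [ -19.   29.   61.  136.  232.   68. -131.]
('hang', -30, 0) [-22.  17.  61. 132. 248.  49.  40.]
('hang', -30, 90) [-22.  17.  61. 132. 248.  49. -50.]
('hang', -30, -90) [-22.  17.  61. 132. 248.  49. 130.]
('hang', -30, 180) [ -22.   17.   61.  132.  248.   49. -140.]
[np.float64(-150.0), np.float64(1.2722218725854067e-14), np.float64(-105.00000000000001)]
look None
None<stdin>:14: UserWarning: Gimbal lock detected. Setting third angle to zero since it is not possible to uniquely determine all angles.
Traceback (most recent call last):
ValueError: expected 7 finite numbers
```

Run:
```python
from h import *
done=False
for el in (-60,-70,-80):
  for az in (-20,-35,-50,-5):
    for p in ([.36,.02,.42],[.40,.05,.40],[.44,.06,.38],[.45,.0,.42]):
      for r in (0,180):
        q=inverse_kinematics(p,rpy(frame(az,el,r)))
        if q is not None and r==0 and not done:
            print(el,az,p,np.round(q)); done=True; Q=q
move_j(Q)
for n in('wrist','side','scene'): pickle.dump(snap(n,n+'1'),open(n+'1.pkl','wb'))
print(get_time_s(),get_joint_pos())
```

```text
-60 -20 [0.44, 0.06, 0.38] [  12.  -16.  -26.  123.   13.   47. -131.]
2.725 [  12.09131451  -15.97555732  -25.89661836  122.64178702   13.03132937
   47.38589886 -131.30208292]
```

View pics/wrist1.png

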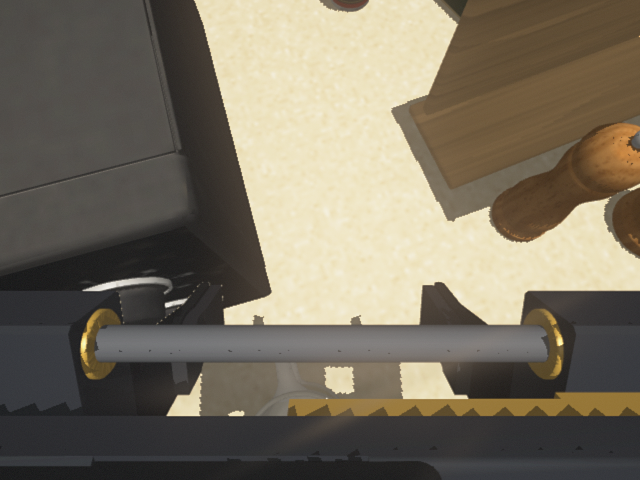

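Wrist view: mill A base at about (515,225), rack foot corner at (452,218), microwave on the left. The mug at (290,390) is hidden behind the gripper. I'll look at the fixed cameras now that the arm has moved.

Run:
```python
from h import *
a=cv2.imread('pics/scene1.png')[190:370,200:500]; b=cv2.imread('pics/side1.png')[180:350,180:520]
a=cv2.resize(a,(500,300),interpolation=3); a=cv2.copyMakeBorder(a,0,0,0,180,0)
b=cv2.resize(b,(600,300),interpolation=3); b=cv2.copyMakeBorder(b,0,0,0,80,0)
cv2.imwrite('pics/m1.png',np.vstack([a,b]))
```

```text
(no output)
```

View pics/m1.png

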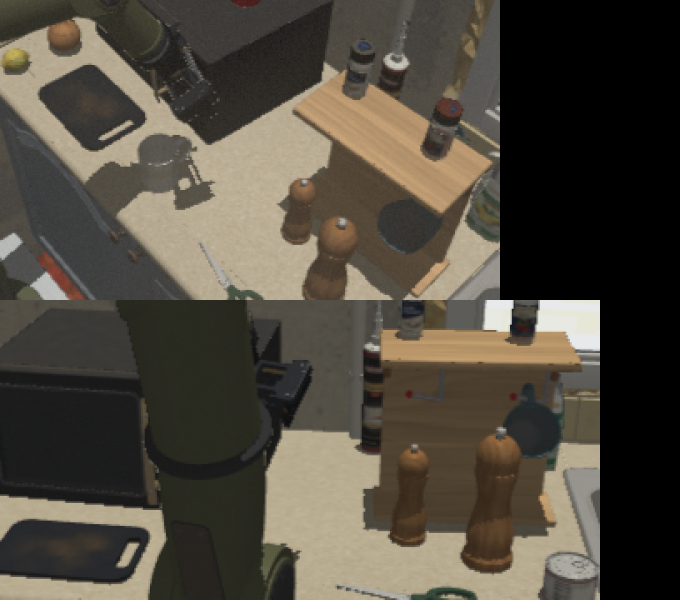

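Run:
```python
from h import *
S=pickle.load(open('side1.pkl','rb'));C=pickle.load(open('scene1.pkl','rb'));W=pickle.load(open('wrist1.pkl','rb'))
print('knob',tri((S,414,263.9),(C,381.2,298.6)))
print('baseA scene',onz(C,200+297*.6,190+233*.6,0),'wrist',onz(W,517,215,0))
print('mw corner',onz(C,200+210*.6,190+140*.6,0.02),'mug',onz(C,297,287,.05))
print('foot corner W',onz(W,452,188,.012))
sh=[onz(C,200+u*.6,190+v*.6,.306).round(3) for u,v in ((293,110),(337,75),(458,208),(491,163))];print(sh)
def t(n,g,R,d):
    q=inverse_kinematics(tcp(g,R,d),rpy(R)); print(n,None if q is None else np.round(q,0))
for az in (-60,-70,-50):
  for el in (-20,-30,-40):
    for d in (.164,.27): t((az,el,d),(.562,-.21,.14),frame(az,el),d)
for az in (-40,-20,0,20):
    for z in (.152,.23): t(('b',az,z),(.45,.33,z),frame(az,-30),.164)
```

```text
knob [ 0.56099997 -0.20623587  0.16178729]
baseA scene [ 0.563244   -0.21111981  0.        ] wrist [ 0.56576749 -0.20466117  0.        ]
mw corner [0.58129553 0.06535641 0.02      ] mug [0.45201501 0.06741638 0.05      ]
foot corner W [ 0.61364733 -0.14746675  0.012     ]
[array([ 0.569, -0.159,  0.306]), array([ 0.689, -0.151,  0.306]), array([ 0.611, -0.463,  0.306]), array([ 0.723, -0.445,  0.306])]
(-60, -20, 0.164) [-51.  21.  39. 133.  87.  54. 123.]
(-60, -20, 0.27) [ 26.  19. -57. 132.  87.  86. 127.]
(-60, -30, 0.164) [ 13.  12. -25. 129.  86.  60. 137.]
(-60, -30, 0.27) [ 44.   7. -68. 130.  76.  71. 142.]
(-60, -40, 0.164) [ 57.  17. -67. 125.  81.  62. 150.]
(-60, -40, 0.27) None
(-70, -20, 0.164) [ -2.  22. -15. 124.  85.  76. 126.]
(-70, -20, 0.27) [ 23.  29. -57. 123.  85.  99. 126.]
(-70, -30, 0.164) [ 39.  27. -57. 122.  88.  82. 135.]
(-70, -30, 0.27) [ 37.  23. -67. 121.  78.  90. 136.]
(-70, -40, 0.164) [ 51.  26. -67. 119.  81.  76. 145.]
(-70, -40, 0.27) [ 46.  12. -68. 118.  64.  76. 150.]
(-50, -20, 0.164) [-69.  23.  61. 140. 102.  41. 113.]
(-50, -20, 0.27) None
(-50, -30, 0.164) [-66.   9.  61. 137.  92.  40. 135.]
(-50, -30, 0.27) [-39.  -8.  17. 140.  79.  60. 146.]
(-50, -40, 0.164) None
(-50, -40, 0.27) None
('b', -40, 0.152) [-18.  46. -68. 107.  82. 113. 124.]
('b', -40, 0.23) [-17.  36. -68. 105.  76. 112. 131.]
('b', -20, 0.152) [-13.  32. -67. 121.  85.  93. 132.]
('b', -20, 0.23) [-11.  18. -67. 119.  75.  87. 142.]
('b', 0, 0.152) [-24.   6. -47. 135.  86.  59. 138.]
('b', 0, 0.23) [-132.  -17.   58.  135.   84.   70.  151.]
('b', 20, 0.152) None
('b', 20, 0.23) None
```

Run:
```python
from h import *
R=frame(-70,-30); g=[.562,-.208,.14]
move_to(tcp(g,R,.27),rpy(R))
pickle.dump(snap('wrist','wrist2'),open('wrist2.pkl','wb')); print(get_time_s(),get_position(),get_joint_pos().round(0))
W=pickle.load(open('wrist2.pkl','rb'));print(proj(W,[.562,-.208,.14]),proj(W,[.562,-.208,0]))
```

```text
6.6417 [0.48202432 0.01171751 0.2750442 ] [ 37.  23. -67. 121.  78.  90. 136.]
[323.59058709 249.35244179] [323.02134464 356.4962853 ]
```

View pics/wrist2.png

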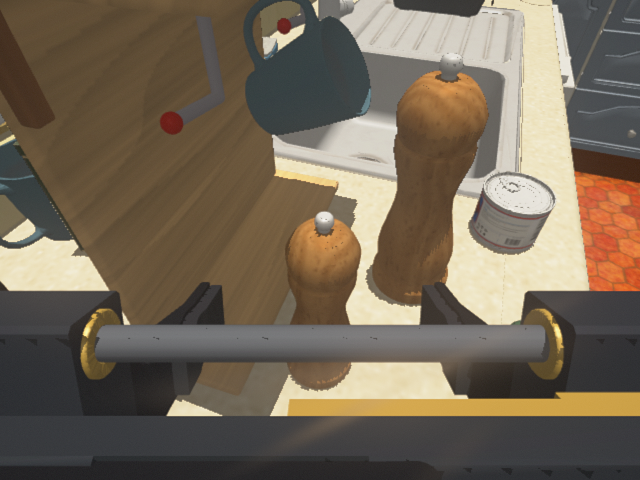

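Wrist view: mill A's head is at (324,255), centred between the fingers as predicted. The red hook ball is at (172,123) and the stem/arm corner at (218,97). The blue mug hangs to the right.

Run:
```python
from h import *
S=pickle.load(open('side0.pkl','rb'));W=pickle.load(open('wrist2.pkl','rb'))
b=tri((W,172,123),(S,411.8,233.3));c=tri((W,218,97),(S,430.3,236.4))
print('ball',b,proj(W,b),proj(S,b),'corner',c,proj(W,c),proj(S,c))
for y in (0,5): pass
rb=lambda yaw,o,p:np.r_[o,0]+Ro.from_euler('z',yaw,degrees=True).apply(p)
# fit yaw, origin from ball, shelf corners in scene, foot corner
from scipy.optimize import least_squares
C=pickle.load(open('scene1.pkl','rb'));C0=pickle.load(open('scene0.pkl','rb'))
obs=[(W,(172,123),(0,.1,.220)),(S,(411.8,233.3),(0,.1,.220)),
 (C,(200+293*.6,190+110*.6),(-.07,.15,.306)),(C,(200+458*.6,190+208*.6),(-.07,-.15,.306)),(C0,(376,254),(-.07,.15,.306)),(C0,(495,288),(.076,-.15,.306)),(C,(200+491*.6,190+163*.6),(.076,-.15,.306)),(C,(200+337*.6,190+75*.6),(.076,.15,.306))]
f=lambda v:np.concatenate([proj(s,rb(v[0],v[1:],p))-uv for s,uv,p in obs])
r=least_squares(f,[5,.64,-.3],loss='soft_l1');print(r.x);print(f(r.x).reshape(-1,2).round(1))
print('hook',rb(r.x[0],r.x[1:],[0,.075,.216]),'ball',rb(r.x[0],r.x[1:],[0,.1,.22]))
g=[.562,-.208,.14]; R=frame(-70,-30)
movel(tcp(g,R),speed=.1); move_gripper(0.3,25); print(get_grip_width(),get_force(),get_time_s())
P=np.array(tcp(g,R)); 
d=np.array(R[:,2]); 
movel(list(P+[0,0,.015]),speed=.1); print(get_grip_width(),get_force())
movel(list(P+[-.06,.11,.03]),speed=.2)
movel(list(P+[-.08,.14,.10]),speed=.2)
print(get_grip_width(),get_force(),get_time_s(),get_joint_pos().round(0))
```

```text
ball [ 0.646754   -0.19842158  0.21788503] [172.62422669 124.65149957] [411.90221945 233.001963  ] corner [ 0.65085873 -0.25101587  0.20865449] [218.43379251  98.24395958] [430.38193299 236.13448515]
[ 3.70125854  0.65170639 -0.29683134]
[[ 0.4 -0.2]
 [-0.3 -0.8]
 [-1.1 -2.1]
 [-8.6  1.3]
 [-1.3 -0.1]
 [ 1.5 -3.9]
 [ 1.9 -3.7]
 [ 4.2 -6.1]]
hook [ 0.64686482 -0.22198778  0.216     ] ball [ 0.64525097 -0.19703992  0.22      ]
0.5439139384986068 [-0.44773556 -0.10077712  0.97857007] 8.6083
0.5442852418247575 [-0.74514551 -0.01843476 -1.89919343]
0.5474163775412288 [-0.10850936  0.85643598 -1.39252552] 10.2333 [ 38.  13. -75. 122.  67.  92. 138.]
```

Run:
```python
from h import *
R=frame(-70,-30)
p=get_position(); movel(list(np.array(p)+[-.03,.03,.05]),speed=.15)
for az,z in ((-30,.29),(-25,.27),(-20,.25)):
    Rb=frame(az,-30); q=inverse_kinematics(tcp((.45,.33,z),Rb),rpy(Rb)); print(az,z,q)
    if q is not None: break
move_j(q); print(get_time_s(),get_grip_width())
movel(tcp((.45,.33,.165),Rb),speed=.15)
for n in('wrist','side'): pickle.dump(snap(n,n+'3'),open(n+'3.pkl','wb'))
S=pickle.load(open('side3.pkl','rb')); print(proj(S,[.45,.33,.025]),proj(S,[.45,.33,.165]))
a=cv2.imread('pics/side3.png')[220:370,130:330]; cv2.imwrite('pics/m3.png',cv2.resize(a,None,fx=3,fy=3))
print(get_time_s(),get_position(),get_force())
```

```text
-30 0.29 [-12.72617912  20.20822048 -67.41548107 108.86524383  71.35739299
  98.80036224 143.79890557]
12.2 0.5461104967408331
[218.8691475  315.89164815] [214.18782602 271.43110666]
13.2833 [0.32716101 0.40134464 0.24813718] [-0.15263781 -1.01995218 -2.18160052]
```

View pics/m3.png

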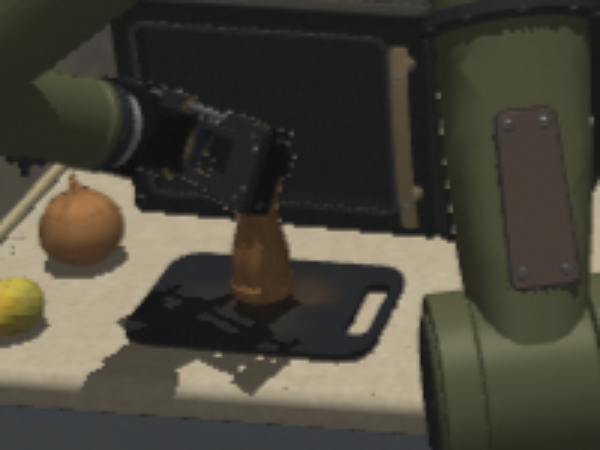

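The mill hangs upright above the board centre at crop (262,295). Now I'll lower it until contact and release.

Run:
```python
from h import *
p=np.array(get_position()); f0=get_force()[2]
for k in range(12):
    p[2]-=.002; movel(list(p),speed=.03); f=get_force()[2]
    if f-f0>1.5: break
print(k,f0,f,p); hold(.2)
R=RR(get_eef_rot())
move_gripper(.75,25); hold(.2)
g=p.copy()
movel(list(p-R[:,2]*.13),speed=.15)
for n in('wrist','side','scene'): pickle.dump(snap(n,n+'4'),open(n+'4.pkl','wb'))
S=pickle.load(open('scene4.pkl','rb'))
a=S['img'][220:320,220:340]; b=pickle.load(open('side4.pkl','rb'))['img'][230:350,150:290]
a=cv2.resize(a,(480,400),interpolation=3);b=cv2.resize(b,(467,400),interpolation=3)
cv2.imwrite('pics/m4.png',cv2.resize(np.hstack([a,b]),None,fx=.84,fy=.84))
print(get_time_s(),get_joint_pos().round(0))
```

```text
7 -2.181600524392222 1.722034179442638 [0.32716101 0.40134464 0.23213718]
17.5 [-30.  32. -64. 108.  71. 109. 128.]
```

View pics/m4.png

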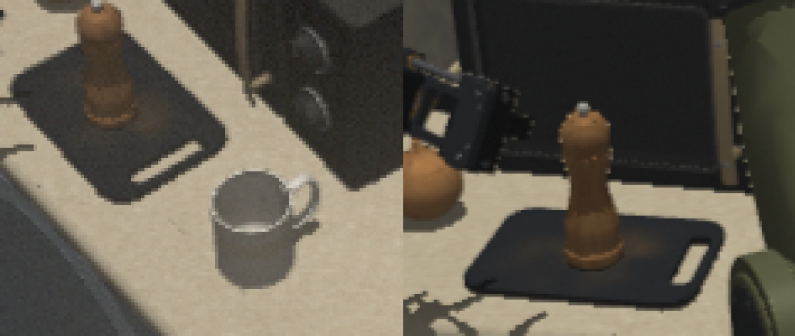

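Mill A stands upright on the board, released. The mug's rim centre is at scene (294.7,279.5), with the outer end of the handle at about (314,277).

```bash
cat > mug.py <<'E'
from h import *
HOOK=np.array([.6469,-.222,.216]); RY=4.0
def search(ctr,hz,verbose=True):
    """ctr: body axis xy; hz: azimuth of handle. Sweep pinch poses"""
    out=[]
    yM=-np.array([np.cos(np.radians(hz)),np.sin(np.radians(hz)),0]); zM=np.array([0,0,1.]); xM=np.cross(yM,zM)
    M0=np.column_stack([xM,yM,zM]); o0=np.r_[ctr,0]-.019*yM
    rx=np.array([np.cos(np.radians(RY)),np.sin(np.radians(RY)),0])
    for beta in (0,10,20,30):
      b=np.radians(beta)
      zf=-rx*np.cos(b)+np.array([0,0,np.sin(b)]); yf=-(np.array([0,0,1])*np.cos(b)+rx*np.sin(b)); xf=np.cross(yf,zf)
      M1=np.column_stack([xf,yf,zf])
      for tau in (-75,-60,-45,-30,0,30,45,60):
        t=np.radians(tau)
        for fl in (1,-1):
          zt=np.array([np.sin(t),0,-np.cos(t)]); xt=np.array([0,fl,0.]); T=np.column_stack([xt,np.cross(zt,xt),zt])  # tool in mug
          gm=np.array([0,.0565,.078])   # pinch point on the wall opposite the handle
          R0=M0@T;R1=M1@T
          hm=np.array([0,-.0345,.048]) # point of the mug to lie on hook axis
          o1=HOOK-M1@hm
          p0=tcp(o0+M0@gm,R0); p1=tcp(o1+M1@gm,R1)
          q0=inverse_kinematics(p0,rpy(R0)); q1=inverse_kinematics(p1,rpy(R1))
          if q0 is not None and q1 is not None: 
              q1b=inverse_kinematics(list(np.array(p1)+M1[:,0]*0+np.array([0,.07,.01])),rpy(R1))
              out.append((beta,tau,fl)); 
              if verbose: print(beta,tau,fl,np.round(q0),np.round(q1),q1b is not None,'tool1 z',R1[:,2].round(2),'tcp1',np.round(p1,2))
    return out
E
python3 - <<'E'
from mug import *
S=pickle.load(open('scene4.pkl','rb'))
c=onz(S,294.7,279.5,.094); h=onz(S,314,277,.082); b=onz(S,220+255/3.36,220+262/3.36,0)
print(c,h,b,np.linalg.norm((h-c)[:2])); hz=np.degrees(np.arctan2(*(h-c)[1::-1])); print('handle az',hz)
search(c[:2],hz)
E
```

```text
[0.44524735 0.06831913 0.094     ] [0.50683664 0.04240403 0.082     ] [0.44254138 0.0649486  0.        ] 0.0668194053539075
handle az -22.82003560032494
0 -75 1 [-27.  49. -15.  93.  35. 114. 102.] [  7.  45. -25. 114. 105. 102.  26.] True tool1 z [ 0.33 -0.95  0.  ] tcp1 [ 0.56 -0.07  0.12]
0 -75 -1 [-80.  70.  61.  95.  -2.  98. -33.] [ -67.   71.   61.  117.   52.   43. -145.] True tool1 z [ 0.33 -0.95  0.  ] tcp1 [ 0.56 -0.07  0.12]
0 -60 1 [ -5.  46. -42.  97.  42. 112.  94.] [ 35.  54. -49. 125. 136. 111.  34.] True tool1 z [ 0.56 -0.83  0.  ] tcp1 [ 0.53 -0.09  0.12]
0 -60 -1 [-81.  57.  61. 100.  -4.  91. -36.] [  43.   62.  -58.  125.  145.  117. -137.] True tool1 z [ 0.56 -0.83  0.  ] tcp1 [ 0.53 -0.09  0.12]
0 -45 1 [  6.  38. -51. 103.  41. 100.  97.] [ 38.  46. -42. 134. 149.  99.  28.] True tool1 z [ 0.75 -0.66  0.  ] tcp1 [ 0.49 -0.12  0.12]
0 -45 -1 [-81.  43.  61. 107.  -4.  82. -38.] [-67.  70.  60. 137. 123.  42. 147.] True tool1 z [ 0.75 -0.66  0.  ] tcp1 [ 0.49 -0.12  0.12]
0 -30 1 [ 20.  29. -60. 110.  37.  87. 102.] [ 45.  41. -35. 140. 172.  88.  22.] False to
[... 6052 characters left out ...]
 [ -39.    0.   60.  140.  -58.   57. -141.] [ 11.  45.  50. 103. -88. 108. -59.] True tool1 z [ 0.56  0.75 -0.35] tcp1 [ 0.48 -0.35  0.21]
30 45 -1 [ 88.   8. -68. 136. -51.  52.  34.] [ 86.  44. -47. 101. -42.  67. 100.] True tool1 z [ 0.56  0.75 -0.35] tcp1 [ 0.48 -0.35  0.21]
30 60 1 [ -28.   26.   61.  140.  -80.   86. -114.] [ 21.  51.  39.  90. -81. 116. -61.] True tool1 z [ 0.37  0.89 -0.25] tcp1 [ 0.51 -0.37  0.19]
30 60 -1 [ 85.  24. -57. 137. -53.  53.  48.] [ 81.  55. -47.  88. -34.  81.  95.] True tool1 z [ 0.37  0.89 -0.25] tcp1 [ 0.51 -0.37  0.19]<stdin>:5: UserWarning: Gimbal lock detected. Setting third angle to zero since it is not possible to uniquely determine all angles.
```

```bash
cat > m2.py <<'E'
from mug import *
def mugM0(hz):
    a=np.radians(hz); y=-np.array([np.cos(a),np.sin(a),0]); z=np.array([0,0,1.]); return np.column_stack([np.cross(y,z),y,z])
def mugM1(beta,yaw=RY):
    b,a=np.radians([beta,yaw]); rx=np.array([np.cos(a),np.sin(a),0]); k=np.array([0,0,1.])
    z=-rx*np.cos(b)+k*np.sin(b); y=-(k*np.cos(b)+rx*np.sin(b)); return np.column_stack([np.cross(y,z),y,z])
def T(tau,fl=1):
    t=np.radians(tau); z=np.array([np.sin(t),0,-np.cos(t)]); x=np.array([0,fl,0.]); return np.column_stack([x,np.cross(z,x),z])
GM=np.array([.002,.0565,.084])
def pick(ctr,hz,tau,back=0):
    M=mugM0(hz); o=np.r_[ctr,0]-.019*M[:,1]; R=M@T(tau); return tcp(o+M@GM,R,.164+back),R
def hang(hm,beta,tau,off=(0,0,0)):
    M=mugM1(beta); R=M@T(tau); o=HOOK-M@np.array(hm)+np.array(off); return tcp(o+M@GM,R),R
E
python3 - <<'E'
from m2 import *
c=(.446,.068);hz=-24
for tau in (-45,-40,-35):
  for beta in (15,20,25):
    l=[]
    for a in [pick(c,hz,tau,.09),pick(c,hz,tau),hang((0,-.0345,.053),beta,tau),hang((0,-.0345,.053),beta,tau,(0,.07,.01))]:
        q=inverse_kinematics(a[0],rpy(a[1])); l.append(None if q is None else np.round(q).astype(int).tolist())
    print(tau,beta,l)
# clear the mill, go to pregrasp for a look
p=np.array(get_position()); movel(list(p+[-.03,-.02,.10]),speed=.2)
P,R=pick(c,hz,-40,.10); move_gripper(.52,25)
P=np.array(P)+[0,0,.02]
print(get_joint_pos().round(0),get_position())
move_to(list(P),rpy(R)); print(get_time_s(),get_joint_pos().round(0))
for n in('wrist','scene','side'): pickle.dump(snap(n,n+'5'),open(n+'5.pkl','wb'))
W=pickle.load(open('wrist5.pkl','rb'))
print([proj(W,p).round() for p in ([.446,.068,.094],[.446,.068,0])])
E
```

```text
-45 15 [[0, 38, -50, 93, 37, 109, 98], [6, 38, -50, 102, 40, 101, 97], [41, 30, -47, 138, 135, 81, 40], [37, 34, -55, 137, 127, 89, 44]]
-45 20 [[0, 38, -50, 93, 37, 109, 98], [6, 38, -50, 102, 40, 101, 97], [54, 32, -60, 138, 133, 79, 51], [43, 31, -61, 137, 122, 85, 51]]
-45 25 [[0, 38, -50, 93, 37, 109, 98], [6, 38, -50, 102, 40, 101, 97], [52, 24, -59, 138, 125, 71, 55], [29, 18, -47, 138, 112, 71, 53]]
-40 15 [[5, 34, -54, 95, 36, 105, 99], [10, 35, -53, 105, 39, 97, 98], None, [38, 28, -52, 140, 131, 81, 41]]
-40 20 [[5, 34, -54, 95, 36, 105, 99], [10, 35, -53, 105, 39, 97, 98], None, [52, 31, -67, 140, 128, 80, 52]]
-40 25 [[5, 34, -54, 95, 36, 105, 99], [10, 35, -53, 105, 39, 97, 98], [70, 31, -74, 140, 133, 70, 61], [37, 14, -51, 140, 117, 63, 51]]
-35 15 [[11, 31, -57, 98, 35, 101, 101], [15, 32, -56, 107, 38, 93, 100], None, None]
-35 20 [[11, 31, -57, 98, 35, 101, 101], [15, 32, -56, 107, 38, 93, 100], None, None]
-35 25 [[11, 31, -57, 98, 35, 101, 101], [15, 32, -56, 107, 38, 93, 100], None, None]
[-24.  21. -72. 107.  64. 111. 136.] [0.20043641 0.43708672 0.39645367]
19.95 [  0.  30. -48.  93.  33. 106. 103.]
[array([265., 252.]), array([278., 294.])]
```

View pics/wrist5.png

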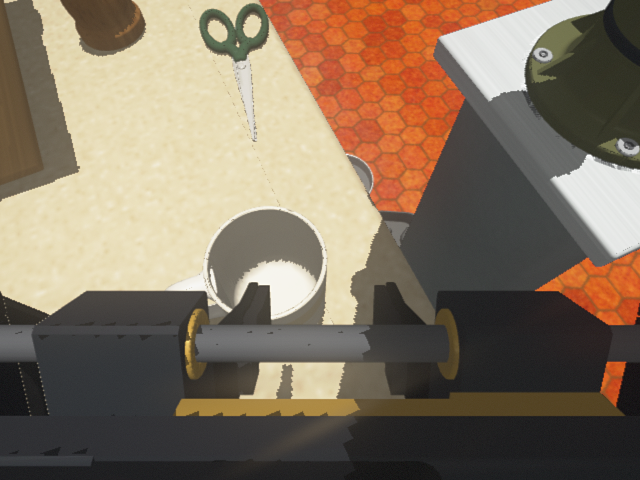

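Wrist view: mug rim with left edge u=203, right edge 328, top edge v=206, inner floor lit. The handle comes out at the left (190,285), behind the finger. I'll fit the mug pose from these and the scene view.

Run:
```python
from m2 import *
from scipy.optimize import least_squares
W=pickle.load(open('wrist5.pkl','rb'));C=pickle.load(open('scene4.pkl','rb'))
th=np.linspace(0,2*np.pi,120)
def rim(s,c,z): return np.array([proj(s,[c[0]+.041*np.cos(t),c[1]+.041*np.sin(t),z]) for t in th])
k=3.36; cv=lambda u,v:(220+u/k,220+v/k)
def f(c):
    a=rim(W,c,.094); b=rim(C,c,.094)
    return [a[:,0].min()-203,a[:,0].max()-328,a[:,1].min()-206,b[:,0].min()-cv(211,0)[0],b[:,0].max()-cv(292,0)[0],b[:,1].min()-cv(0,169)[1]]
r=least_squares(f,[.446,.068],diff_step=1e-4);c=r.x;print(c,np.round(f(c),1))
def hm(hz):
    M=mugM0(hz);o=np.r_[c,0]-.019*M[:,1]
    pts=[proj(C,o+M@np.array([x,y,z])) for x,y,z in ((.006,-.06,.08),(-.006,-.06,.08),(.006,-.06,.07),(-.006,-.06,.07),(.006,-.055,.088),(-.006,-.055,.088),(.014,-.045,.088),(-.014,-.045,.088))]
    return np.array(pts)
for hz in range(-50,10,6): p=hm(hz); print(hz,p[:,0].max().round(1),p[:,1].min().round(1))
print('obs 315.2, 272.4')
img=cv2.resize(np.hstack([C['img'][255:310,275:330]]),None,fx=10,fy=10,interpolation=2)
for hz,col in ((-20,(0,0,255)),(-32,(0,255,0))):
    M=mugM0(hz);o=np.r_[c,0]-.019*M[:,1]
    L=[(0,-.022,.088),(0,-.06,.088),(0,-.06,.015),(0,-.022,.015)]
    for L in (L,[(0,-.041,.072),(0,-.041,.034)]):
        P=[((proj(C,o+M@np.array(l))-[275,255])*10+5).astype(int) for l in L]
        cv2.polylines(img,[np.array(P)],False,col,1)
cv2.imwrite('pics/m5.png',img)
```

```text
[0.44734182 0.07361306] [-0.  -0.2 -0.3 -1.  -0.4 -1.4]
-50 318.0 278.5
-44 318.1 277.0
-38 318.1 275.4
-32 318.1 273.9
-26 317.7 272.5
-20 317.2 271.2
-14 316.4 270.0
-8 315.3 268.8
-2 314.1 267.8
4 312.6 266.6
obs 315.2, 272.4
```

View pics/m5.png

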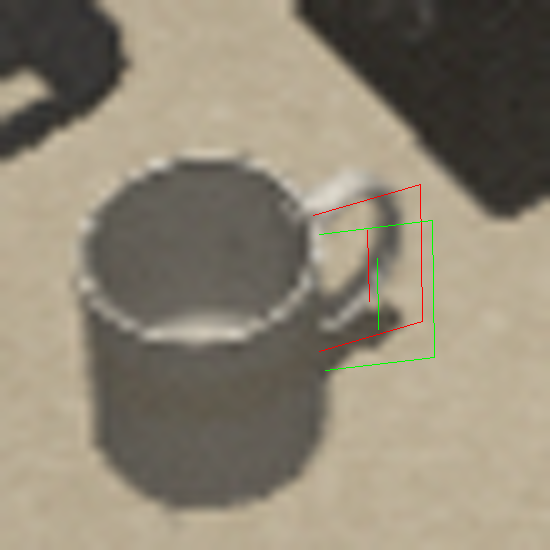

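Run:
```python
from m2 import *
C=pickle.load(open('scene4.pkl','rb')); c=np.array([.4473,.0736])
for hz in range(-30,25,6):
    M=mugM0(hz);o=np.r_[c,0]-.019*M[:,1]; pr=lambda *l:proj(C,o+M@np.array(l)).round(1)
    a,b=pr(0,-.022,.08),pr(0,-.045,.08)
    print(hz,'hole',pr(0,-.0315,.053),'uparm',a,b,'outer',pr(0,-.06,.053),'bar mid',pr(0,-.0505,.053))
print('observed hole 309.1,280; outer mid 314.7,278.5; bar mid 313.5,279')
g=cv2.cvtColor(C['img'],cv2.COLOR_BGR2GRAY)[268:292,303:320]; print(g)
```

```text
-30 hole [309.4 283.9] uparm [306.5 279.2] [313.2 278.1] outer [317.7 282.6] bar mid [314.9 283. ]
-24 hole [309.1 282.7] uparm [306.2 278.2] [312.8 276.7] outer [317.1 280.8] bar mid [314.4 281.4]
-18 hole [308.6 281.6] uparm [305.8 277.3] [312.1 275.2] outer [316.3 279. ] bar mid [313.7 279.9]
-12 hole [307.9 280.5] uparm [305.3 276.4] [311.3 273.9] outer [315.3 277.4] bar mid [312.8 278.4]
-6 hole [307.1 279.5] uparm [304.6 275.6] [310.3 272.6] outer [314.  275.8] bar mid [311.7 277. ]
0 hole [306.2 278.5] uparm [303.9 274.8] [309.1 271.4] outer [312.6 274.4] bar mid [310.5 275.8]
6 hole [305.2 277.7] uparm [303.  274.1] [307.7 270.4] outer [310.9 273.1] bar mid [309.  274.6]
12 hole [304.  276.9] uparm [302.1 273.5] [306.3 269.4] outer [309.1 271.9] bar mid [307.4 273.6]
18 hole [302.8 276.3] uparm [301. 273.] [304.7 268.6] outer [307.2 270.9] bar mid [305.7 272.7]
24 hole [301.5 275.7] uparm [299.9 272.5] [303.  267.9] outer [305.1 270.1] bar mid [303.9 271.9]
observed hole 309.1,280; outer mid 314.7,278.5; bar mid 313.5,279
[[180 178 173 173 181 181 181 175 174 173 173 173 175 
[... 950 characters left out ...]
144 125 159 173 167 126  93 139 129 153 169 176 177 177 178]
 [ 90  91 163 125 152 171 127  94 103 137 155 167 176 178 177 176 176]
 [100 154 122  90 114 111  99 105 158 148 163 179 183 183 177 175 179]
 [135 127 103  88  87  89 105 160 143 156 116 151 175 179 174 174 179]
 [139  93  88  87  96  99 157 122  84  82  83  83 156 174 172 170 173]
 [ 93  87  90  88 137 143 105  78  79  80  82  94 153 179 179 171 173]
 [ 93  95  86  85  84  81  86  83  83  80  97 159 176 174 176 173 178]
 [ 93  87  88  86  86  83  84  91  97  98 158 174 170 171 171 175 173]
 [ 93  89  85  87  85  81  93 155 174 174 171 173 177 176 177 179 177]
 [ 90  87  86  81  83  93 158 178 177 179 177 176 178 177 179 181 177]]
```

Estimate: mug axis at (0.447, 0.0736), handle azimuth about −15°. Picking now by the wall opposite the handle.

Run:
```python
from m2 import *
c=(.4473,.0735);hz=-15;tau=-45
P,R=pick(c,hz,tau,.09); P0,_=pick(c,hz,tau)
print([inverse_kinematics(x,rpy(R)) is not None for x in (P,P0)])
move_to(P,rpy(R)); f0=get_force()
movel(P0,speed=.1); print('f',get_force()-f0)
move_gripper(0.0,55); print('w mm',get_grip_width()*87,get_force()-f0,get_time_s())
p=np.array(P0); movel(list(p+[0,0,.06]),speed=.1); print('lift',get_force()-f0,get_grip_width()*87)
for n in('wrist','scene','side'): pickle.dump(snap(n,n+'6'),open(n+'6.pkl','wb'))
print(get_time_s(),get_joint_pos().round(0))
C=pickle.load(open('scene6.pkl','rb'));cv2.imwrite('pics/m6.png',np.hstack([cv2.resize(C['img'][215:305,250:340],(400,400),interpolation=3),cv2.resize(pickle.load(open('wrist6.pkl','rb'))['img'],(400,300)).copy() if False else cv2.copyMakeBorder(cv2.resize(pickle.load(open('wrist6.pkl','rb'))['img'],(400,300)),0,100,0,0,0)]))
```

```text
[True, True]
f [-0.28834475 -0.42635574 -0.366163  ]
w mm 7.672506265112012 [-0.02628373  0.41502587  4.37131153] 22.1583
lift [ 0.34345975 -0.17886196 -2.42124962] 6.363334357951522
23.0583 [  3.  28. -48. 104.  38. 101. 107.]
```

View pics/m6.png

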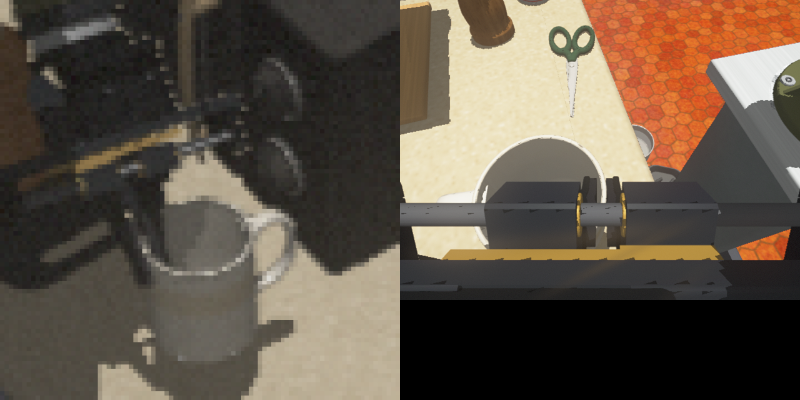

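Mug lifted, upright in the grip (jaw width 6.4 mm, 2.4 N). Checking the handle azimuth numerically against this view.

Run:
```python
from m2 import *
C=pickle.load(open('scene6.pkl','rb')); k=400/90; cv=lambda u,v:np.round((250+u/k-.5,215+v/k-.5),1)
print('obs rim L',cv(137,0)[0],'R',cv(258,0)[0],'T',cv(0,198)[1],'outer mid',cv(294,242),'hole',cv(268,245),'bar mid',cv(288,243),'arm top',cv(280,212))
R=RR(get_eef_rot()); p=np.array(get_position()); g=p+.164*R[:,2]
th=np.linspace(0,6.28,100)
for hz in (-25,-20,-15,-10,-5):
    Mg=mugM0(-15); ax=g-Mg@(GM-[0,.019,0]); M=mugM0(hz); o=ax-.019*M[:,1]
    rim=np.array([proj(C,ax+[.041*np.cos(t),.041*np.sin(t),.094]) for t in th]); pr=lambda *l:proj(C,o+M@np.array(l)).round(1)
    print(hz,ax.round(3),rim[:,0].min().round(1),rim[:,0].max().round(1),rim[:,1].min().round(1),'outer',pr(0,-.06,.053),'hole',pr(0,-.0315,.053),'bar',pr(0,-.0505,.053),'top',pr(0,-.04,.088))
```

```text
obs rim L 280.3 R 307.6 T 259.0 outer mid [315.6 269. ] hole [309.8 269.6] bar mid [314.3 269.2] arm top [312.5 262.2]
-25 [0.447 0.073 0.059] 280.6 306.1 257.1 outer [317.1 269.7] hole [308.8 271.5] bar [314.3 270.3] top [311.1 263.9]
-20 [0.447 0.073 0.059] 280.6 306.1 257.1 outer [316.4 268.3] hole [308.4 270.6] bar [313.7 269. ] top [310.6 262.8]
-15 [0.447 0.073 0.059] 280.6 306.1 257.1 outer [315.6 266.8] hole [307.9 269.7] bar [313.  267.8] top [310.  261.8]
-10 [0.447 0.073 0.059] 280.6 306.1 257.1 outer [314.6 265.5] hole [307.3 268.8] bar [312.2 266.6] top [309.3 260.7]
-5 [0.447 0.073 0.059] 280.6 306.1 257.1 outer [313.5 264.2] hole [306.6 267.9] bar [311.2 265.4] top [308.4 259.8]
```

```bash
cat >> m2.py <<'E'
HM=(0,-.0315,.049); ryv=np.array([-np.sin(np.radians(RY)),np.cos(np.radians(RY)),0]); rxv=np.array([ryv[1],-ryv[0],0])
def at(y,z,x=0,beta=20): return hang(HM,beta,-45,ryv*y+rxv*x+np.array([0,0,z]))
E
python3 - <<'E'
from m2 import *
p=np.array(get_position()); movel(list(p+[-.0,0,.10]),speed=.2)
for y,z,x in ((.13,.03,-.03),(.075,.012,0),(.03,.005,0),(0,0,0),(0,-.008,0)):
    P,R=at(y,z,x); q=inverse_kinematics(P,rpy(R)); print(y,z,None if q is None else np.round(q))
P,R=at(.13,.06,-.04)
try: movel(P,rpy(R),speed=.15)
except IKError as e:
    print('IKE',e); move_to(P,rpy(R))
print(get_time_s(),get_joint_pos().round(0),get_grip_width()*87,get_force())
P,R=at(.075,.012); movel(P,rpy(R),speed=.12)
print(get_time_s(),get_joint_pos().round(0),get_grip_width()*87,get_force(),get_moment())
for n in('wrist','scene','side'): pickle.dump(snap(n,n+'7'),open(n+'7.pkl','wb'))
S=pickle.load(open('side7.pkl','rb'));C=pickle.load(open('scene7.pkl','rb'));W=pickle.load(open('wrist7.pkl','rb'))
M=mugM1(20); g=np.array(get_position())+.164*RR(get_eef_rot())[:,2]; o=g-M@GM
for n,s in (('S',S),('C',C),('W',W)): print(n,'ball',proj(s,HOOK+ryv*.025+[0,0,.004]).round(1),'hole',proj(s,o+M@[0,-.0315,.053]).round(1),'rimc',proj(s,o+M@[0,.019,.094]).round(1),'outerbar',proj(s,o+M@[0,-.06,.053]).round(1))
a=cv2.resize(S['img'][200:320,350:510],(532,400),interpolation=3); b=cv2.resize(W['img'],(400,300)) ; d=cv2.resize(C['img'][240:340,340:440],(268,268),interpolation=3)
cv=np.zeros((600,800,3),np.uint8); cv[:400,:532]=a; cv[:268,532:]=d; 
b=cv2.resize(W['img'],(266,200)); cv[400:,:266]=b; cv[400:,266:532]=cv2.resize(S['img'],(266,200)); cv[268:468,532:798]=cv2.resize(C['img'],(266,200)); cv2.imwrite('pics/m7.png',cv)
E
```

```text
0.13 0.03 [ 25.  18. -55. 140. 106.  81.  47.]
0.075 0.012 [ 27.  21. -46. 139. 116.  76.  46.]
0.03 0.005 [ 31.  20. -42. 139. 123.  72.  44.]
0 0 [ 33.  21. -39. 139. 127.  70.  42.]
0 -0.008 [ 32.  22. -38. 139. 128.  71.  42.]
IKE the arm cannot follow that straight line within its joint rangesTraceback (most recent call last):
  File "<stdin>", line 6, in <module>
plant.IKError: the arm cannot follow that straight line within its joint ranges

During handling of the above exception, another exception occurred:

Traceback (most recent call last):
plant.IKError: the arm cannot take that pose within its joint ranges
```

Run:
```python
from m2 import *
print(get_position(),get_joint_pos().round(0))
for y in (.075,.1,.13,.16):
  for z in (.012,.03,.06):
    for x in (0,.02):
      P,R=at(y,z,x); q=inverse_kinematics(P,rpy(R)); print(y,z,x,None if q is None else np.round(q).astype(int))
```

```text
[0.44122985 0.19676316 0.35842957] [  5.  20. -50. 100.  35. 109. 115.]
0.075 0.012 0 [ 27  21 -46 139 116  76  46]
0.075 0.012 0.02 [ 25  22 -44 136 116  76  47]
0.075 0.03 0 [ 29  17 -48 139 114  74  48]
0.075 0.03 0.02 [ 27  19 -46 136 114  74  49]
0.075 0.06 0 [ 32  11 -51 138 110  69  51]
0.075 0.06 0.02 [ 30  14 -49 136 111  70  52]
0.1 0.012 0 [ 24  22 -47 138 113  79  46]
0.1 0.012 0.02 [ 22  23 -45 136 113  78  47]
0.1 0.03 0 [ 26  18 -50 138 111  77  48]
0.1 0.03 0.02 [ 24  20 -47 135 112  76  49]
0.1 0.06 0 [ 29  12 -53 138 107  72  52]
0.1 0.06 0.02 [ 28  15 -50 135 108  73  53]
0.13 0.012 0 [ 20  23 -48 137 109  82  46]
0.13 0.012 0.02 [ 18  24 -46 135 110  81  47]
0.13 0.03 0 [ 22  20 -51 137 107  80  49]
0.13 0.03 0.02 [ 21  21 -48 134 108  80  49]
0.13 0.06 0 [ 26  14 -54 136 104  76  52]
0.13 0.06 0.02 [ 24  16 -51 134 105  76  53]
0.16 0.012 0 [ 16  24 -49 135 106  85  46]
0.16 0.012 0.02 [ 14  25 -46 133 107  84  47]
0.16 0.03 0 [ 18  21 -51 135 104  84  49]
0.16 0.03 0.02 [ 16  22 -48 133 106  83  50]
0.16 0.06 0 [ 22  16 -55 135 101  80  53]
0.16 0.06 0.02 [ 20  18 -52 133 103  80  53]
```

Run:
```python
from m2 import *
P,R=at(.15,.05); move_to(P,rpy(R)); print(get_time_s(),get_grip_width()*87,get_force())
P,R=at(.075,.012); movel(P,rpy(R),speed=.12); hold(.3)
print(get_time_s(),get_joint_pos().round(0),get_grip_width()*87,get_force(),get_moment())
for n in('wrist','scene','side'): pickle.dump(snap(n,n+'7'),open(n+'7.pkl','wb'))
S=pickle.load(open('side7.pkl','rb'));C=pickle.load(open('scene7.pkl','rb'));W=pickle.load(open('wrist7.pkl','rb'))
M=mugM1(20); g=np.array(get_position())+.164*RR(get_eef_rot())[:,2]; o=g-M@GM
for n,s in (('S',S),('C',C),('W',W)): print(n,'ball',proj(s,HOOK+ryv*.025+[0,0,.004]).round(1),'hole',proj(s,o+M@[0,-.0315,.053]).round(1),'rimc',proj(s,o+M@[0,.019,.094]).round(1),'outerbar',proj(s,o+M@[0,-.06,.053]).round(1))
cv=np.zeros((600,800,3),np.uint8); cv[:400,:532]=cv2.resize(S['img'][200:320,350:510],(532,400),interpolation=3); cv[:268,532:]=cv2.resize(C['img'][240:340,340:440],(268,268),interpolation=3)
cv[400:,:266]=cv2.resize(W['img'],(266,200)); cv[400:,266:532]=cv2.resize(S['img'],(266,200)); cv[268:468,532:798]=cv2.resize(C['img'],(266,200)); cv2.imwrite('pics/m7.png',cv)
```

```text
24.8 5.801905667139078 [ 0.59764084 -0.03060624 -1.47315148]
25.95 [ 28.  21. -47. 139. 116.  77.  46.] 6.053850757582856 [-0.52365313  0.4357188  -2.27525757] [ 1.21194882  1.19292225 -0.01981276]
S ball [411.5 232.5] hole [393.9 229.7] rimc [394.4 248.5] outerbar [394.1 219.7]
C ball [400.3 270.2] hole [386.8 259.9] rimc [373.9 277. ] outerbar [389.7 252.2]
W ball [174.4 250.2] hole [133.6 338.4] rimc [223.2 307.8] outerbar [ 72.3 338.3]
```

View pics/m7.png

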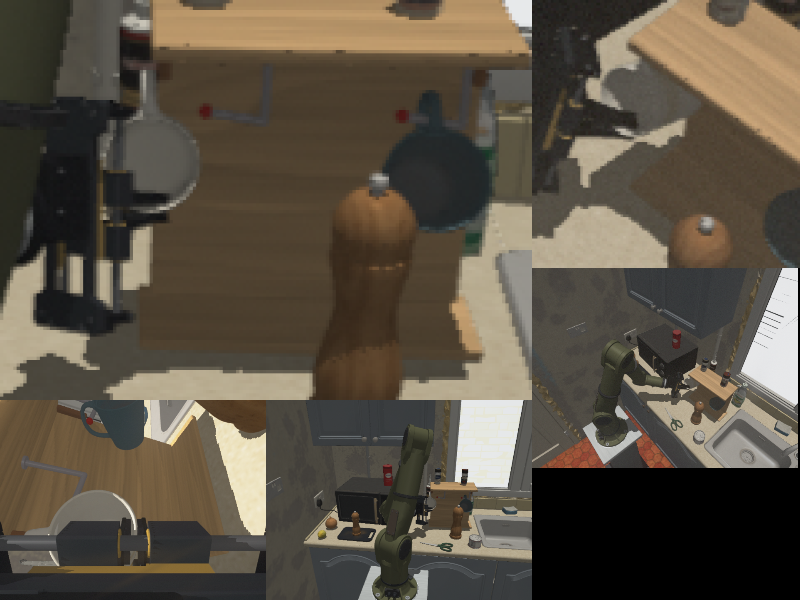

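Side view: mug upright-handle, rim centre at about (395.5,248.5) against a predicted (394.4,248.5). Handle top at (394,220) against (394.1,219.7). The mug sits as modelled, to the left of the hook ball, so I'll insert with force monitoring.

Run:
```python
from m2 import *
f0=get_force(); ok=True
for y in np.arange(.065,-.001,-.01):
    P,R=at(y,.16*y); movel(P,rpy(R),speed=.05); f=get_force()-f0
    if np.abs(f).max()>4: print('contact',y,f); ok=False; break
print(ok,f,get_time_s(),get_joint_pos().round(0))
if ok:
    for k in range(1,8):
        P,R=at(0,-.0015*k); movel(P,rpy(R),speed=.03); f=get_force()-f0
        print(k,f.round(2))
        if f[2]>1.8: break
for n in('wrist','scene','side'): pickle.dump(snap(n,n+'8'),open(n+'8.pkl','wb'))
print(get_time_s())
```

```text
True [ 0.81382414 -1.08288033  0.51656544] 28.55 [ 35.  21. -42. 139. 127.  71.  43.]
1 [ 0.12 -0.49  0.06]
2 [ 0.49 -0.05  0.25]
3 [ 1.01 -0.21  0.35]
4 [ 0.31 -0.18 -0.48]
5 [ 0.37 -1.6   0.43]
6 [1.57 0.   0.86]
7 [ 1.25 -0.8   2.64]
30.5333
```

Run:
```python
from m2 import *
p=np.array(get_position()); R=RR(get_eef_rot())
for s in (.02,.05,.08,.12,.16):
    for nm,d in (('z',-R[:,2]),('z+up',-R[:,2]+[0,0,.3]),('z+y',-R[:,2]+.3*ryv)):
        q=inverse_kinematics(list(p+d*s),rpy(R)); print(s,nm,None if q is None else np.round(q,1))
# side-view check: red ball pixels now, and brightness map round the handle
S=pickle.load(open('side8.pkl','rb'))['img'].astype(int)
r=np.argwhere((S[...,2]>90)&(S[...,1]<50)&(S[...,0]<60)); r=r[(r[:,0]>215)&(r[:,0]<250)&(r[:,1]>395)&(r[:,1]<450)]; print('red',len(r),r.mean(0) if len(r) else '')
print(S[212:262:1,404:440:1].sum(2)//3)
```

```text
0.02 z None
0.02 z+up None
0.02 z+y None
0.05 z None
0.05 z+up None
0.05 z+y None
0.08 z None
0.08 z+up None
0.08 z+y None
0.12 z None
0.12 z+up None
0.12 z+y None
0.16 z None
0.16 z+up None
0.16 z+y None
red 0 
[[149 149 146 ... 151 151 150]
 [141 128 109 ... 156 156 156]
 [115 115 116 ... 146 147 148]
 ...
 [ 24  30  30 ...  61  64  64]
 [ 21  27  31 ...  64  64  65]
 [ 22  28  32 ...  68  68  67]]
```

```bash
cat >> m2.py <<'E'
def out(tau,gx,gz,back=0,dy=0,dz=0,beta=20,zoff=-.0105):
    M=mugM1(beta); R=M@T(tau); o=HOOK-M@np.array(HM)+[0,0,zoff]
    return list(np.array(tcp(o+M@np.array([gx,.0565,gz]),R,.164+back))+ryv*dy+np.array([0,0,dz])),R
E
python3 - <<'E'
from m2 import *
for a in ((-50,.002,.086),(-55,.001,.090),(-60,0,.096),(-60,0,.096,.03),(-60,0,.096,.06),(-60,0,.096,.1),(-60,0,.096,.14),(-65,0,.1),(-65,0,.1,.05),(-65,0,.1,.1)):
    P,R=out(*a); q=inverse_kinematics(P,rpy(R)); print(a,None if q is None else np.round(q,1))
P,R=out(-45,.002,.084); print(P,get_position(),get_joint_pos().round(1))
E
```

```text
(-50, 0.002, 0.086) [ 31.3  26.5 -40.9 136.7 123.   78.5  44.3]
(-55, 0.001, 0.09) [ 28.4  29.4 -40.9 134.1 118.2  84.4  45.6]
(-60, 0, 0.096) [ 25.9  32.2 -40.6 131.5 113.9  89.8  46.3]
(-60, 0, 0.096, 0.03) [ 23.8  31.2 -42.6 132.9 110.3  92.   45.7]
(-60, 0, 0.096, 0.06) [ 21.5  30.4 -44.7 134.  106.5  94.3  45.1]
(-60, 0, 0.096, 0.1) [ 18.4  29.6 -47.6 135.1 101.3  97.5  44.2]
(-60, 0, 0.096, 0.14) [ 16.1  29.9 -51.7 135.5  96.4 101.6  43.3]
(-65, 0, 0.1) [ 23.4  35.  -40.  128.5 110.2  95.   46.8]
(-65, 0, 0.1, 0.05) [ 19.5  34.2 -42.9 130.  104.4  98.9  45.5]
(-65, 0, 0.1, 0.1) [ 15.1  33.8 -45.8 130.7  98.4 102.8  44.1]
[np.float64(0.4671310748719592), np.float64(-0.11631709594844462), np.float64(0.17444029546150638)] [ 0.46759921 -0.11622081  0.17502591] [ 34.6  23.2 -40.6 139.1 128.8  72.1  42.2]
```

Run:
```python
from m2 import *
f0=get_force()
P,R=at(0,-.0125); movel(P,rpy(R),speed=.03); print('push',(get_force()-f0).round(2),get_force().round(2))
P,R=at(0,-.0105); movel(P,rpy(R),speed=.03)
move_gripper(.40,25); hold(.6); print('open',get_grip_width(),get_force().round(2),get_time_s())
snap_s=snapshot('side'); pickle.dump(snap_s,open('side9.pkl','wb'))
P,R=out(-52,.001,.089); movel(P,rpy(R),speed=.05); print(get_force().round(2))
P,R=out(-60,0,.096); movel(P,rpy(R),speed=.05); print(get_force().round(2))
for b in (.03,.06,.10):
    P,R=out(-60,0,.096,b); movel(P,rpy(R),speed=.06); print(b,get_force().round(2))
hold(.5)
for n in('wrist','scene','side'): pickle.dump(snap(n,n+'10'),open(n+'10.pkl','wb'))
print(get_time_s())
```

```text
push [1.43 0.26 4.14] [1.45 0.75 5.32]
open 0.4007383022333768 [ 0.01 -0.39 -0.01] 32.425
[ 0.06  0.29 -0.29]
[-0.16 -0.32 -0.8 ]
0.03 [ 0.95  0.62 -0.52]
0.06 [-0.26  0.12  0.89]
0.1 [1.23 0.7  0.29]
36.1917
```

Run:
```python
from m2 import *
P,R=out(-60,0,.096,.14); movel(P,rpy(R),speed=.1)
p=np.array(get_position())
for d in ([-.02,.12,.12],[0,.12,.10],[0,.08,.05],[.0,.05,.0]):
    try: movel(list(p+d),speed=.15); print('moved',d); break
    except IKError: pass
hold(.3)
I={}
for n in('side','scene','side','wrist'):
    s=snap(n,n+'11'); pickle.dump(s,open(n+'11.pkl','wb')); I.setdefault(n,[]).append(s)
print(get_time_s(),get_position())
s=I['side'][-1]; ref=pickle.load(open('side0.pkl','rb'))['img'].astype(int)
d=np.abs(s['img'].astype(int)-ref).sum(2)
sub=d[205:320:3,396:460:2]; print('\n'.join(''.join('#' if v>60 else '.' for v in r) for r in sub))
print('motion',np.abs(I['side'][0]['img'].astype(int)-s['img']).max())
im=s['img'].astype(int); m=(im[...,2]-im[...,1]>50)&(im[...,2]>90); r=np.argwhere(m[215:250,400:440]); print('red',r.mean(0)+[215,400] if len(r) else None,len(r))
for b in (0,10,20,30):
    M=mugM1(b); o=HOOK+[0,0,-.004]-M@np.array([0,-.041,.053])
    print(b,'rimc',proj(s,o+M@[0,.019,.094]).round(1),'bottomc',proj(s,o+M@[0,.019,0]).round(1),'handle top',proj(s,o+M@[0,-.06,.053]).round(1))
```

```text
moved [-0.02, 0.12, 0.12]
38.5333 [0.39206042 0.14544211 0.31079468]
................................
................................
................................
................................
................................
................................
................................
................................
................................
.............#..................
.............#..................
...........####.................
............###.................
..........##....................
........#.#####.................
.......#########................
......###########...............
......##########................
.......########.................
.........##.....................
........#..#....................
.......######...................
................................
................................
......###...#...................
................................
................................
......#.........................
................................
................................
................................
................................
................................
....#...........................
....#...........................
...#########....................
..###########...................
...##########...................
......#####.....................
motion 81
red None 0
0 rimc [420.3 260.4] bottomc [417.5 246.8] handle top [420.5 229. ]
10 rimc [420.7 259.3] bottomc [417.6 250.9] handle top [420.4 228.7]
20 rimc [421.2 257.4] bottomc [417.9 254.5] handle top [420.3 228.5]
30 rimc [421.6 254.9] bottomc [418.2 257.7] handle top [420.2 228.6]
```

Run:
```python
from m2 import *
a=snapshot('side'); hold(.5); b=snapshot('side'); c=snapshot('scene'); pickle.dump(c,open('scene12.pkl','wb'))
d=np.abs(a['img'].astype(int)-b['img']).sum(2)[215:300,395:445]; print('motion px',(d>60).sum(),d.max())
for nm,im in (('now',b['img']),('start',pickle.load(open('side0.pkl','rb'))['img'])):
    h=cv2.cvtColor(im,cv2.COLOR_BGR2HSV).astype(int)[216:284:2,398:446]
    print(nm);print('\n'.join(''.join('R' if (p[0]<5 or p[0]>174) and p[1]>130 and p[2]>70 else '#' if p[1]<60 else '.' for p in r) for r in h))
B=pickle.load(open('side0.pkl','rb'))
# scene: mask of grey in rack region
h=cv2.cvtColor(c['img'],cv2.COLOR_BGR2HSV).astype(int)[255:335:2,355:440:1]
print('\n'.join(''.join('#' if p[1]<60 else '.' for p in r) for r in h))
for bb in (0,30):
    M=mugM1(bb); o=HOOK+[0,0,-.004]-M@np.array([0,-.041,.053]); print(bb,proj(c,o+M@[0,.019,.094]),proj(c,o+M@[0,.019,0]))
```

```text
motion px 1 89
now
................................................
................................................
...............................###..............
...............................###..............
...............................###..............
...............................###..............
.....................####......###..............
....................######....###...............
.............RR.....#######...###...............
.............RR.############..###...............
...................##############...............
...................########.....................
...............############.....................
...........#################....................
.........######################.................
........##########################..............
.......#############################............
......###############################...........
......################################..........
......#################################.........
.......################################.........
.......################################.........
...
[... 5113 characters left out ...]
##############.##.............####....................#############
######################################.........######...................#############
#####################################...........####....................#############
####################################....................................#############
####################################....................................#############
####################################.....................................############
###################################.......................................###########
0 [395.71022636 296.58174128] [414.48677078 279.65614123]
30 [391.63736377 295.31393423] [406.436403   289.94143984]
```

The mug hangs still, its handle between the red ball (u≈411) and the stem (u≈430). I'll do a quick check of the mill and hand in.

Run:
```python
from h import *
now=snapshot('side')['img']; ref=pickle.load(open('side4.pkl','rb'))['img']
d=np.abs(now.astype(int)-ref).sum(2)
print('mill region diff frac',(d[265:335,195:235]>90).mean(), 'tin',(d[320:360,485:522]>90).mean(),'millB',(d[250:335,440:475]>90).mean(),'jars',(d[160:205,400:490]>90).mean())
print(get_force().round(2),get_time_s()); close_job()
```

```text
mill region diff frac 0.0 tin 0.0 millB 0.0 jars 0.0
[-1.21 -0.41  0.75] 39.2333
the job is handed in; nothing more can be done
```

The pepper mill stands upright on the chopping board and the cream mug hangs by its handle on the empty hook. I handed the job in at 39 s of robot time; no verdict is reported.

- **Mill:** I gripped the 170 mm mill by its head, set it down near the middle of the board and let go. The larger mill (about 227 mm) was left where it stood.
- **Mug:** I picked it up by the wall opposite the handle, turned it handle-up and slid it onto the hook. I lowered it until the hook carried its weight, then released it and backed the arm away.

**Last checks:**
- **Mug position:** In the side camera the handle sits between the red ball and the stem, about 1 pixel from the middle of the hook. Two pictures half a second apart showed no mug movement (one pixel differed, which I took for noise).
- **Everything else:** The images of the mill, the larger mill, the tin and the spice jars match those taken just after the mill was set down.
- **Less certain:** When lowering the mug, the hook took its weight about 10 mm down instead of the 6 mm I expected. An extra 2 mm push gave a firm reaction. I had used all 12 picture views by then, so the final checks were done by image code, not by eye.

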